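# Snap the finger-safe cover onto a four-stud feed-through

### The job

Make the four-stud feed-through on the bench finger-safe with its cover: pinch the cover's two orange tabs together, turn it so that all four brass studs come up into its four holes, press it fully home against the sprung sealing ring and let the tabs spring out under the rim, so that the cover stays latched by itself. The angle of the studs has to be seen or felt for. Leave the dish, the tools and the loose breakers where they are.

Things in the scene. Friction and masses are not known exactly. Their poses are not given: they have to be found in the camera images.
- housing: the feed-through: fixed black round housing 106 mm across on a grey plate 136 x 120 x 5 mm; origin under its centre, z up, x through the two small orange blocks on its side. Rim 48 mm above the table top. Mouth 78 mm wide with a 2 mm lead-in bevel; lip 5 mm thick, below it a groove 89 mm wide for the cover's tongues. The pad printer overhangs the right rear: swing in close to the base.
- mouth (a point): centre of the housing's mouth, level with the rim; axes as the housing's. Four brass studs 7 mm thick with bevelled ends stand 28 mm from the axis, 35 degrees either side of the x axis of their white insulator, ends 6 mm above the rim. The insulator is turned about the vertical by up to 0.45 rad either way against the housing; that angle is not reported: see it or feel for it.
- seal (a joint): red-brown sprung sealing ring in the well: 0 m as it stands, top 7 mm below the rim; grows as it is pushed down; about 4 N to start it, 8 N at 0.003 m (cover right down). It pushes up a cover that has not latched.
- cover_center (a point): centre of the top face of the loose light-grey cover's plate, 20 mm above its underside, so 20 mm above the table as it lies; z up. Height over point mouth: 20 to 22 mm with the skirt on the rim or its bevel, 16 mm riding on stud ends beside the holes, 13 mm on meeting the sealing ring, 10 mm pushed right down, 11.5 mm latched.
- cover: the cover, about 0.1 kg, 92 mm across, 42 mm high with its grips; origin under its centre. Plate 10 mm thick; below it a skirt 73 mm across, 10 mm deep, bevelled 1.5 mm, which has 2.5 mm play in the mouth. Four through holes 12.5 mm wide, 28 mm from the axis, 35 degrees either side of its x axis; a half turn fits as well. Grips at +y and -y, carried by pinching them.
- grip_1 (a point): middle of the outer face of the orange upright grip at +y of the cover, 11 mm above the plate's top. Grips are 24 mm wide along x, 5 mm thick, 22 mm high; 50 mm over both outer faces, 38 mm pinched to their stops. Fingertips may rest on the plate.
- grip_2 (a point): the same for the grip at -y of the cover
- tab_1 (a joint): inward travel of the grip at +y with its latch tongue: 0 m sprung out, 0.006 m pinched to the stop; about 4 N to start it, 11 N at the stop. Out, the tongue reaches 42.5 mm from the axis (under the lip, or it rests on the rim if not pinched); pinched, 36.5 mm, and it passes the mouth.
- tab_2 (a joint): the same for the grip at -y of the cover
- nut_dish: bystander: yellow dish with orange parts, 84 mm across, 20 mm high; origin under its centre
- screwdriver: bystander: red screwdriver, 198 x 27 x 24 mm; origin under its middle, handle to its -x
- pliers: bystander: combination pliers with red grips, 162 x 53 x 12 mm; origin under their middle
- loose_breaker: bystander: loose two-pole breaker, grey with orange levers, 83 x 37 x 71 mm; origin under its centre
- slim_breaker: bystander: loose one-pole breaker, 83 x 19 x 71 mm; origin under its centre
There are look-alikes about, which are no part of the job. Leave any purple or turquoise look-alike of the cover alone.

How it is judged:
By the outcome, as a careful person would: the job done as asked, in the order asked, and still so for the second after the job is handed in, with the robot touching nothing.
It also fails if it takes over 72 s, if anything falls off the work surface, if the arm or the gripper's body presses on something with over 40 N, if the wrist force passes 120 N, or if a joint passes its speed limit or range.

### The arm

A 6-joint arm with a two-finger parallel gripper is mounted at the origin on a cart in front of the work surface, level with it; the furniture and walls round the work are solid. World frame = base frame: x ahead of the robot, y to its left, z up, the work surface at z = 0. Lengths are in mm, angles in rad, forces in N, time in s.
With the tool pointing down it reaches from about 375 to 900 mm from the base axis. Payload 3.1 kg.
Tool frame: the origin (TCP) lies midway between the tips of the shut fingers; the grasp point (between the pads) lies 19 mm behind it; z points along the fingers, x is the direction in which the jaws open and shut, and the axes are right-handed (so a half turn about z gives the same grasp; the last joint's range is limited). The gripper opens to 85 mm and grips with 20 to 120 N. Pads are 22 mm wide; open, the fingers measure 114 mm over their backs; the gripper's body (76 mm by 85 mm) begins 54 mm behind the grasp point. The pads swing forward as they close: fully open they stand 13 mm farther back than shut.
Start: joints at [-1.458, 0.527, 1.433, -0, 1.181, -0.178], TCP at [179.223, -598.729, 231.31] pointing down, gripper open.
Joint ranges: [-3.08, 3.08], [-0.75, 2.2], [0.22, 2.44], [-1.43, 4.57], [0, 2.65], [-2.85, 2.85]. Speed limits (rad/s): [2.79, 2.79, 3.14, 3.14, 3.14, 3.14].

### API

Orientations are given as [roll, pitch, yaw] about the fixed x, y, z axes, in that order (R = Rz(yaw) Ry(pitch) Rx(roll)).
In Python, from station import ctrl gives the robot as it stands. The module is installed in compiled form; this text tells all that it offers. Calls block until the motion is done:
- ctrl.move_to(position, orientation): joint-space move of the TCP to a pose.
- ctrl.movel(position, orientation=None, vel=150): straight line of the TCP; orientation=None keeps the orientation; vel is the mean speed in mm/s.
- ctrl.move_joints(angles): joint-space move.
- ctrl.release() and ctrl.clamp(newtons=None): open the fingers fully, or close them until they stop; newtons is the grip in N (None keeps the last).
- ctrl.pause(seconds).
- ctrl.solve_ik(position, orientation): joint angles nearest the present ones, or None.
- ctrl.read_camera(name): name is "scene" or "top" or "wrist"; returns the picture (400x640x3 uint8, red, green, blue); there is no depth.
- ctrl.camera_info(name): a dict with "fx", "fy", "cx", "cy" (pixels), "xyz" and "rotation" of the camera in the world; the wrist camera has in their place "T_tool_cam" (4x4, takes a point from camera to tool coordinates, whose origin is the TCP and whose axes are the tool frame's). Camera axes: x right, y down, z forward; pixel columns grow to the right and rows downward; lengths in mm; the calibration is good to about 2 mm. A picture is of the moment at which its call begins: read the wrist's pose just before it. camera_info takes no time and is no camera call.
A pose or a line that the arm cannot do raises ctrl.IKError and nothing moves.
- ctrl.finish_job(): hands the job in, once; it reports no verdict.
Trained networks look in the newest picture that a camera, given by its name, has taken for a name from the list of things; names that differ only in an ending like _2 or _b are one class to them, and where a whole thing is asked for, a point or a joint stands for the part that bears it (a point fixed in the world has none). Each returns a list of dicts, best first, with "conf" (0 to 1); they miss things now and then, are a little off and sometimes report something else, mostly with a low value. They report only what shows in the picture. A call takes as long as a camera call. They do not tell look-alikes from the thing itself.
- ctrl.regions_of(camera, query): "mask" (400x640 bool, what is visible of it) and "rect" ([left, top, right, bottom] in pixels, round what is visible of it).
- ctrl.tip_of(camera, query): "pixel" ([column, row] in pixels: a listed point, or the origin of a listed thing).
Readings, each from a call of its own:
- ctrl.read_time_s(): time.
- ctrl.read_qpos(): joint angles.
- ctrl.read_joint_vel(): joint speeds.
- ctrl.read_effort(): joint torques, N m.
- ctrl.read_tool_pos(): TCP position.
- ctrl.read_eef_rot(): TCP orientation.
- ctrl.read_ft_force(): force on the tool from outside, world axes, zero at the start.
- ctrl.read_wrist_torque(): the same for the moment, N m.
- ctrl.read_width(): finger opening in mm.
Only numpy, scipy, OpenCV 4.12 (cv2) and the standard library are available. Lean on these libraries where they do the work, as an engineer would, in place of code of your own. Each camera call takes 0.05 s, during which the arm holds its last target.

## Working session

There is one attempt and no reset: what is moved stays moved. The work goes in short steps, each a Python script; the robot and the scene stay as the last script left them, time stands still between calls to the robot, and variables do not carry over. Pictures are saved under pics/ and viewed, and the job is handed in when it is done.

```bash
mkdir -p pics; ls; python3 - <<'E'
from station import ctrl
import cv2
for n in ["scene","top","wrist"]:
    im=ctrl.read_camera(n); cv2.imwrite(f"pics/{n}0.png",im[:,:,::-1])
    i=ctrl.camera_info(n); print(n,i)
    for q in ["housing","cover","grip_1","mouth","cover_center"]:
        if n=="wrist":continue
        r=ctrl.tip_of(n,q); print(q,[(x["pixel"],round(x["conf"],2)) for x in r])
print(ctrl.read_time_s(),ctrl.read_eef_rot())
E
```

```text
pics
scene {'fx': 402.987986363424, 'fy': 402.987986363424, 'cx': 317.58632599166947, 'cy': 198.06710144422766, 'xyz': array([128.56112973, 754.01043489, 731.86611466]), 'rotation': array([-2.29025711, -0.01212186, -2.58560696])}
housing []
cover [([339.9, 214.6], 0.84), ([365.4, 185.0], 0.78), ([413.5, 166.5], 0.73)]
grip_1 [([421.7, 158.7], 0.59), ([366.1, 180.8], 0.48), ([362.8, 168.5], 0.46), ([406.5, 160.9], 0.42), ([337.6, 215.1], 0.41), ([341.1, 201.2], 0.4)]
mouth [([318.5, 252.0], 0.98)]
cover_center [([368.6, 178.4], 0.9), ([335.6, 211.4], 0.68), ([415.4, 160.1], 0.58)]
top {'fx': 388.59303545080394, 'fy': 388.59303545080394, 'cx': 316.8549498410185, 'cy': 200.5638933055762, 'xyz': array([ 336.38119531,   88.11187029, 1280.85638105]), 'rotation': array([-2.98100184,  0.01580116, -1.55674456])}
housing [([275.4, 230.7], 0.91), ([221.9, 178.2], 0.6)]
cover [([273.9, 167.5], 0.74), ([330.6, 221.0], 0.66), ([423.9, 246.2], 0.66), ([378.6, 219.1], 0.55)]
grip_1 [([423.9, 243.3], 0.61), ([372.9, 222.3], 0.58), ([433.8, 251.2], 0.44), ([386.9, 217.6], 0.41)]
mouth [([275.6, 233.9], 0.77)]
cover_center [([328.5, 218.8], 0.91), ([426.1, 248.9], 0.7)]
wrist {'fx': 286.8100140464225, 'fy': 286.8100140464225, 'cx': 320.0063118481248, 'cy': 205.1300853681354, 'T_tool_cam': array([[ 9.99999527e-01, -4.83006033e-04,  8.44218081e-04,
         5.02126035e-02],
       [ 2.02106912e-04,  9.52224459e-01,  3.05398982e-01,
        -7.85994415e+01],
       [-9.51394657e-04, -3.05398667e-01,  9.52224106e-01,
        -1.42320295e+02],
       [ 0.00000000e+00,  0.00000000e+00,  0.00000000e+00,
         1.00000000e+00]])}
0.65 [ 3.14156378e+00 -9.61104481e-05 -1.27998124e+00]
```

View pics/scene0.png

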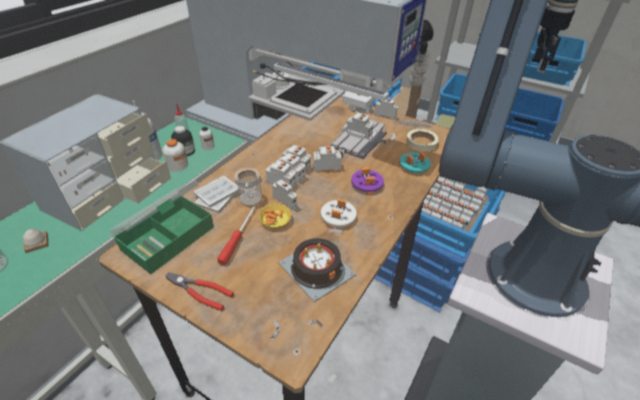

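View pics/top0.png

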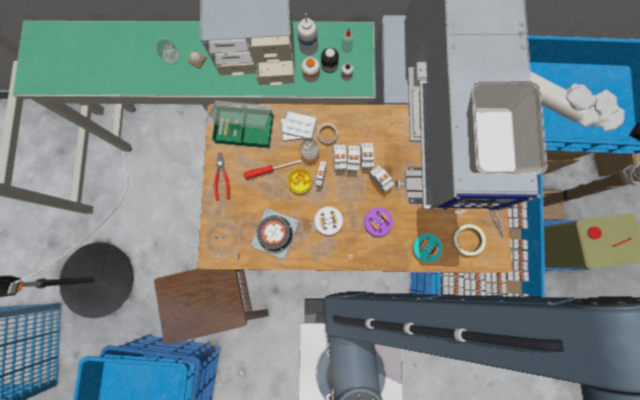

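```bash
python3 - <<'E'
import cv2,numpy as np
a=cv2.imread("pics/scene0.png")[140:300,250:450]
b=cv2.imread("pics/top0.png")[140:300,240:450]
cv2.imwrite("pics/c1.png",cv2.resize(a,None,fx=3.7,fy=3.7,interpolation=cv2.INTER_CUBIC))
cv2.imwrite("pics/c2.png",cv2.resize(b,None,fx=3.7,fy=3.7,interpolation=cv2.INTER_CUBIC))
E
```

```text
(no output)
```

View pics/c1.png

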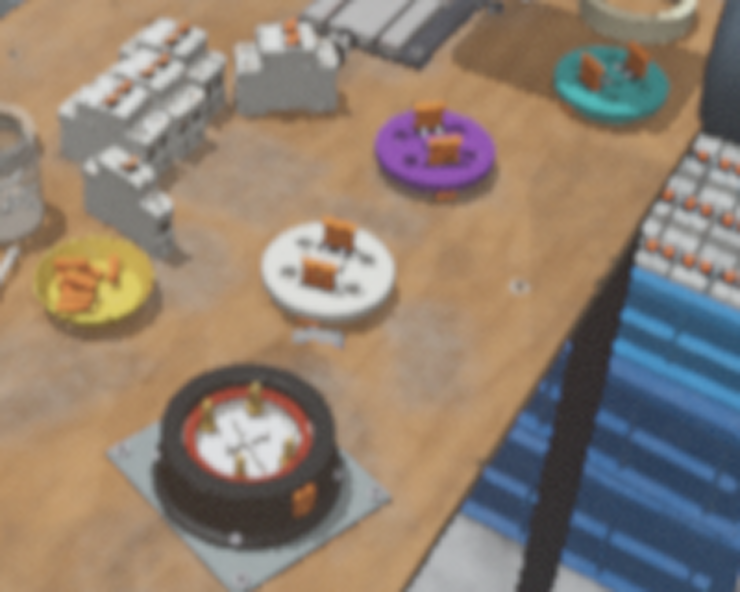

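View pics/c2.png

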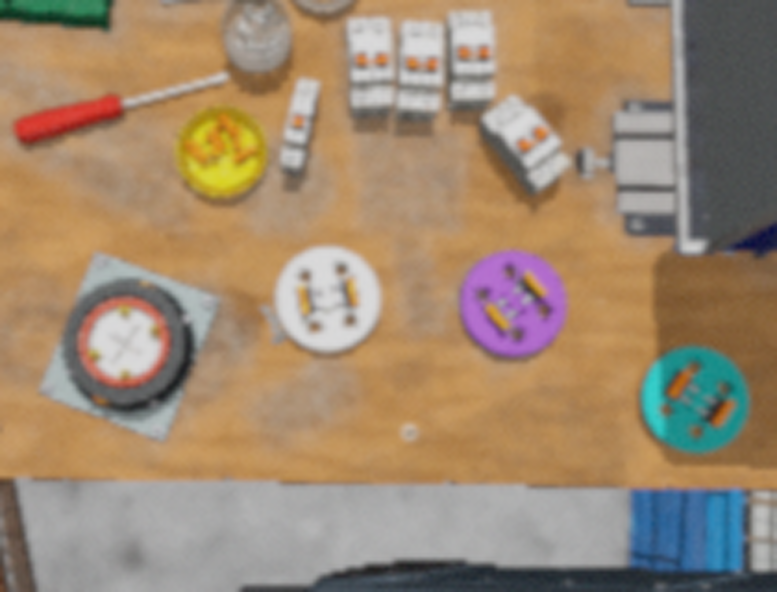

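Candidates for the cover: the light-grey disc at top (329,221) / scene (339,213), the purple one at top (379,222) / scene (367,180), and the turquoise one at top (428,248) / scene (415,161). I choose the light-grey disc. The housing is at top (275,233), with its mouth at scene (318,252).

```bash
cat > h.py <<'E'
import numpy as np,cv2
from scipy.spatial.transform import Rotation as R
from station import ctrl
def cam(n):
    i=ctrl.camera_info(n); K=(i["fx"],i["fy"],i["cx"],i["cy"])
    if n!="wrist": return K,R.from_euler("xyz",i["rotation"]).as_matrix(),np.array(i["xyz"])
    T=np.array(i["T_tool_cam"]); Rt=R.from_euler("xyz",ctrl.read_eef_rot()).as_matrix(); p=np.array(ctrl.read_tool_pos())
    return K,Rt@T[:3,:3],Rt@T[:3,3]+p
def onz(c,px,z):
    K,M,p=c; d=M@np.array([(px[0]-K[2])/K[0],(px[1]-K[3])/K[1],1]); return p+d*(z-p[2])/d[2]
def proj(c,X):
    K,M,p=c; q=(np.asarray(X)-p)@M; return np.c_[K[0]*q[...,0]/q[...,2]+K[2],K[1]*q[...,1]/q[...,2]+K[3]]
def down(yaw): return [np.pi,0,yaw]
def snap(n,f=None):
    c=cam(n); im=ctrl.read_camera(n)
    if f: cv2.imwrite("pics/"+f,im[:,:,::-1])
    return c,im
E
python3 - <<'E'
from h import *
s=cam("scene");t=cam("top")
for n,a,b,z in [("cover",(337.5,212.5),(329,219.5),20),("mouth",(318.5,252),(275.6,233.9),48),("gripL",(313+0,0),(0,0),0)][:2]:
    print(n,onz(s,a,z),onz(t,b,z))
# grips in top crop: (305,298),(351,292) scale 3.7 offset 240,140 at z 35
g=[onz(t,(240+u/3.7,140+v/3.7),35) for u,v in [(305,298),(351,292)]];print(g)
b=[onz(t,(240+u/3.7,140+v/3.7),z) for u,v,z in [(147,284,36),(101,402,36)]];print("blocks",b)
st=[onz(t,(240+u/3.7,140+v/3.7),54) for u,v in [(126,313),(157,330),(126,376),(94,356)]];print("studs",st)
print(ctrl.read_tool_pos())
E
```

```text
cover [477.07151796  79.51762168  20.        ] [478.27196228  70.43059159  20.        ]
mouth [435.2935549  240.79703832  48.        ] [427.07925382 239.91064381  48.        ]
[array([472.95612245,  91.75322327,  35.        ]), array([478.69703928,  51.77431444,  35.        ])]
blocks [array([483.42144751, 229.74871711,  36.        ]), array([380.65325212, 266.44582947,  36.        ])]
studs [array([456.06197879, 245.00096354,  54.        ]), array([441.81097944, 217.96966299,  54.        ]), array([402.27755211, 243.29572147,  54.        ]), array([418.91570092, 271.19975479,  54.        ])]
[ 179.23279173 -598.74250004  231.3483796 ]
```

```bash
python3 - <<'E'
from h import *
c=np.array([478,72,20.]);m=np.array([430,243,48.])
def view(p,yaw,h=100): 
    Rt=R.from_euler("xyz",down(yaw)).as_matrix(); return p+[0,0,h]-Rt@np.array([50,0,0])
for yaw in (-1.43,1.71): 
    print(yaw,ctrl.solve_ik(c+[0,0,10],down(yaw)),ctrl.solve_ik(view(c,yaw),down(yaw)),ctrl.solve_ik(m+[0,0,40],down(yaw-0.70)),ctrl.solve_ik(view(m,yaw),down(yaw)))
q=np.array(ctrl.read_qpos());print(q)
p=ctrl.solve_ik([129,-431,260],down(-1.28));print(p)
t=cam("top")
for px in [(425,205),(440,190),(408,185),(428,190)]: print([onz(t,px,z)[:2].round() for z in (0,100,250,400)])
E
```

```text
-1.43 [-8.21909500e-02  6.99338025e-01  1.93141390e+00 -4.44089210e-16
  5.10840728e-01  1.34780905e+00] [ 2.22428975e-02  5.24309567e-01  1.87906243e+00 -4.44089210e-16
  7.38220661e-01  1.45224290e+00] [0.28770215 0.59066601 1.88091158 0.         0.67001506 2.41770215] [ 3.87466277e-01  5.03427001e-01  1.78959642e+00 -4.44089210e-16
  8.48569231e-01  1.81746628e+00]
1.71 [-8.21909500e-02  6.99338025e-01  1.93141390e+00 -4.44089210e-16
  5.10840728e-01 -1.79219095e+00] [-1.84359623e-01  5.23436160e-01  1.88137149e+00 -4.44089210e-16
  7.36784999e-01 -1.89435962e+00] [ 2.87702151e-01  5.90666012e-01  1.88091158e+00 -4.44089210e-16
  6.70015058e-01 -7.22297849e-01] [ 1.82438166e-01  4.65183222e-01  1.87774311e+00 -4.44089210e-16
  7.98666320e-01 -1.52756183e+00]
[-1.45848068e+00  5.27439575e-01  1.43269744e+00 -1.22689549e-05
  1.18135593e+00 -1.78494778e-01]
[-1.52927898e+00  2.51070497e-01  1.81675939e+00 -4.44089210e-16
  1.07376277e+00 -2.49278976e-01]
[array([ 533., -248.]), array([ 517., -222.]), array([ 494., -182.]), array([ 471., -143.])]
[array([ 584., -299.]), array([ 565., -269.]), array([ 536., -224.]), array([ 507., -178.])]
[array([ 600., -193.]), array([ 579., -171.]), array([ 548., -138.]), array([ 518., -105.])]
[array([ 584., -259.]), array([ 564., -232.]), array([ 535., -192.]), array([ 506., -151.])]
```

```bash
python3 - <<'E'
from h import *
c=np.array([478,72,20.]);m=np.array([430,243,48.])
def view(p,yaw,h=100): 
    Rt=R.from_euler("xyz",down(yaw)).as_matrix(); return p+[0,0,h]-Rt@np.array([50,0,0])
ctrl.move_joints(ctrl.solve_ik([115,-383,260],down(-1.28)))
q=np.array(ctrl.read_qpos()); q[0]=-0.15; q[5]=-1.6
print(ctrl.read_time_s())
ctrl.move_joints(q); print(ctrl.read_time_s())
ctrl.move_to(view(c,1.71),down(1.71)); 
cc,im=snap("wrist","w_cover.png")
for k in ["cover_center","grip_1","cover"]: print(k,[(x["pixel"],round(x["conf"],2),onz(cc,x["pixel"],{"cover_center":20,"grip_1":31,"cover":0}[k]).round(1)) for x in ctrl.tip_of("wrist",k)])
print(cc,ctrl.read_time_s())
ctrl.move_to(view(m,1.71),down(1.71)); 
cc,im=snap("wrist","w_house.png")
for k in ["mouth","housing"]: print(k,[(x["pixel"],round(x["conf"],2),onz(cc,x["pixel"],{"mouth":48,"housing":0}[k]).round(1)) for x in ctrl.tip_of("wrist",k)])
print(cc,ctrl.read_time_s(), ctrl.read_ft_force())
E
```

```text
1.5583
3.4417
cover_center [([375.1, 205.8], 0.75, array([478.3,  70.5,  20. ])), ([190.5, 173.0], 0.71, array([470.9, -92.1,  20. ]))]
grip_1 [([164.8, 198.7], 0.97, array([ 493.1, -108.9,   31. ])), ([406.9, 208.1], 0.92, array([473.4,  95. ,  31. ])), ([207.9, 163.8], 0.88, array([458.4, -73.4,  31. ])), ([353.1, 211.4], 0.7, array([482.6,  50.2,  31. ]))]
cover [([375.4, 198.6], 0.94, array([477. ,  74.2,   0. ])), ([200.9, 173.5], 0.7, array([475.3, -91.1,   0. ])), ([9.9, 53.0], 0.69, array([ 395.5, -247.6,    0. ])), ([197.5, 299.3], 0.66, array([614.2, -93.2,   0. ]))]
((286.8100140464225, 286.8100140464225, 320.0063118481248, 205.1300853681354), array([[-1.36713338e-01,  9.42915764e-01,  3.03676348e-01],
       [ 9.90610579e-01,  1.30248779e-01,  4.15444015e-02],
       [-3.80602470e-04,  3.06504677e-01, -9.51869076e-01]]), array([406.98771709,  11.28772552, 262.54458055])) 4.35
mouth []
housing []
((286.8100140464225, 286.8100140464225, 320.0063118481248, 205.1300853681354), array([[-0.13949134,  0.94170509,  0.30615958],
       [ 0.99022247,  0.13305408,  0.04190546],
       [-0.0012732 ,  0.30901154, -0.95105744]]), array([359.5522675 , 182.30779332, 290.63279722])) 5.25 [-0.21454169  1.09696866 -0.75310752]
```

View pics/w_cover.png

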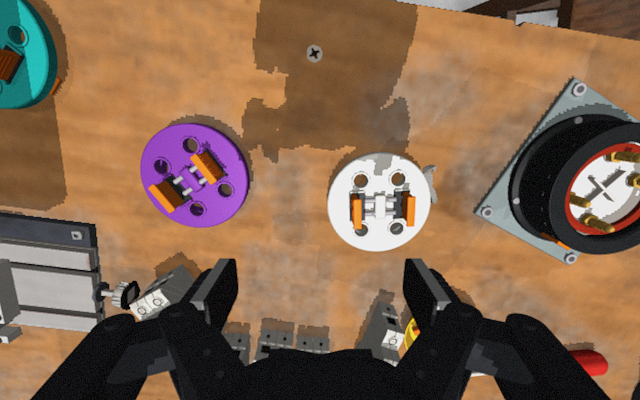

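View pics/w_house.png

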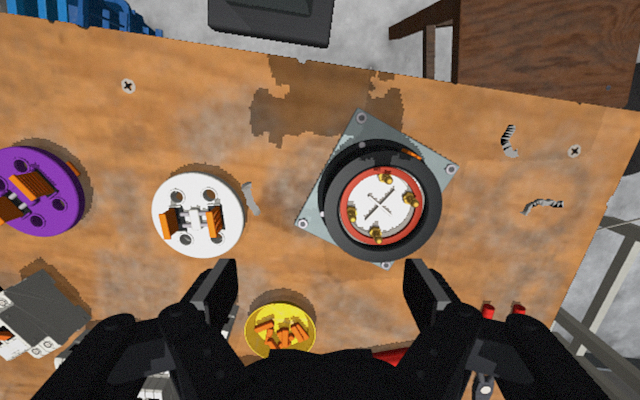

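```bash
python3 - <<'E'
import cv2
a=cv2.imread("pics/w_cover.png")[140:260,320:440]
b=cv2.imread("pics/w_house.png")[130:270,310:450]
cv2.imwrite("pics/d1.png",cv2.resize(a,None,fx=5,fy=5,interpolation=cv2.INTER_CUBIC))
cv2.imwrite("pics/d2.png",cv2.resize(b,None,fx=4.2,fy=4.2,interpolation=cv2.INTER_CUBIC))
E
```

```text
(no output)
```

View pics/d1.png

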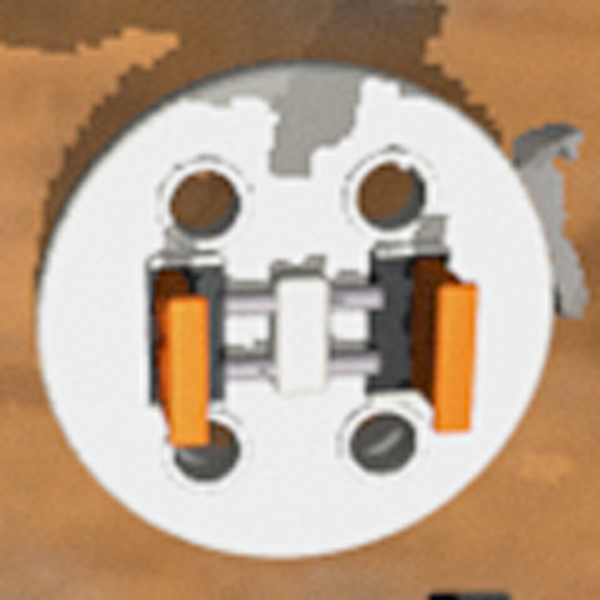

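View pics/d2.png

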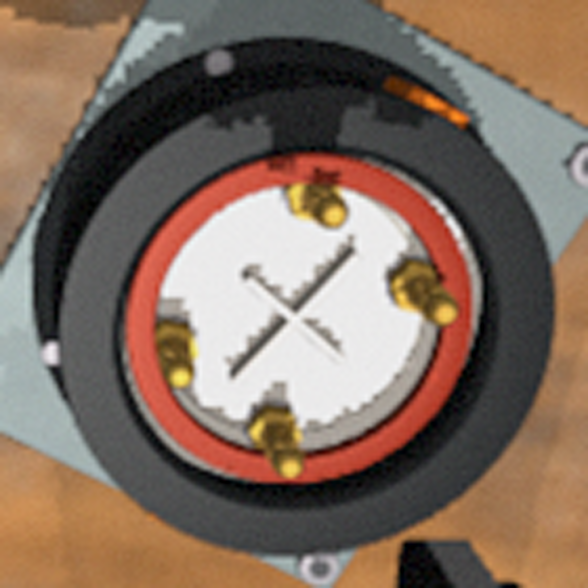

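```bash
python3 - <<'E'
from h import *
from scipy.optimize import least_squares
K=(286.81,286.81,320.006,205.130)
cc=(K,np.array([[-1.36713338e-01,9.42915764e-01,3.03676348e-01],[9.90610579e-01,1.30248779e-01,4.15444015e-02],[-3.80602470e-04,3.06504677e-01,-9.51869076e-01]]),np.array([406.98771709,11.28772552,262.54458055]))
ch=(K,np.array([[-0.13949134,0.94170509,0.30615958],[0.99022247,0.13305408,0.04190546],[-0.0012732,0.30901154,-0.95105744]]),np.array([359.5522675,182.30779332,290.63279722]))
def fit(c,px,z,ang0):
    W=np.array([onz(c,p,z)[:2] for p in px])
    A=np.radians([35,-35,145,-145])
    def pts(x): return x[:2]+28*np.c_[np.cos(A+x[2]),np.sin(A+x[2])]
    def res(x):
        d=np.linalg.norm(pts(x)[:,None]-W[None],axis=2); return d.min(0)
    r=least_squares(res,[*W.mean(0),ang0]); print(r.x,r.fun.round(2),W.round(1).tolist())
    print("radii",np.linalg.norm(W-W.mean(0),axis=1).round(1))
h=[(320+u/5-.5,140+v/5-.5) for u,v in [(204,196),(392,192),(207,446),(384,440)]]
fit(cc,h,20,0.14)
s=[(310+u/4.2-.5,130+v/4.2-.5) for u,v in [(331,213),(443,310),(290,465),(180,377)]]
fit(ch,s,54,-.567)
# overlays
def ov(f,c,x,zs,box,sc,out):
    im=cv2.imread("pics/"+f)[box[1]:box[3],box[0]:box[2]]; im=cv2.resize(im,None,fx=sc,fy=sc,interpolation=cv2.INTER_CUBIC)
    t=np.linspace(0,2*np.pi,200)
    for r,z in zs:
        p=proj(c,np.c_[x[0]+r*np.cos(t),x[1]+r*np.sin(t),0*t+z]); p=((p+.5-[box[0],box[1]])*sc).astype(int)
        cv2.polylines(im,[p],True,(0,255,0),1)
    cv2.imwrite("pics/"+out,im)
import sys
ov("w_cover.png",cc,(478,72),[(46,20),(46,10)],(320,140,440,260),5,"o1.png")
ov("w_house.png",ch,(430,243),[(53,48),(39,46)],(310,130,450,270),4.2,"o2.png")
E
```

```text
[4.76105153e+02 7.34114820e+01 1.82425629e-01] [0.72 0.12 0.17 0.44] [[455.9, 53.0], [450.8, 85.0], [501.6, 61.9], [496.1, 93.7]]
radii [28.7 27.9 28.  28.5]
[433.61573726 248.29734909  -0.55370232] [0.13 0.15 0.3  0.22] [[405.8, 246.7], [422.6, 273.9], [461.3, 249.7], [444.7, 222.8]]
radii [27.9 27.9 27.8 27.8]
```

View pics/o1.png

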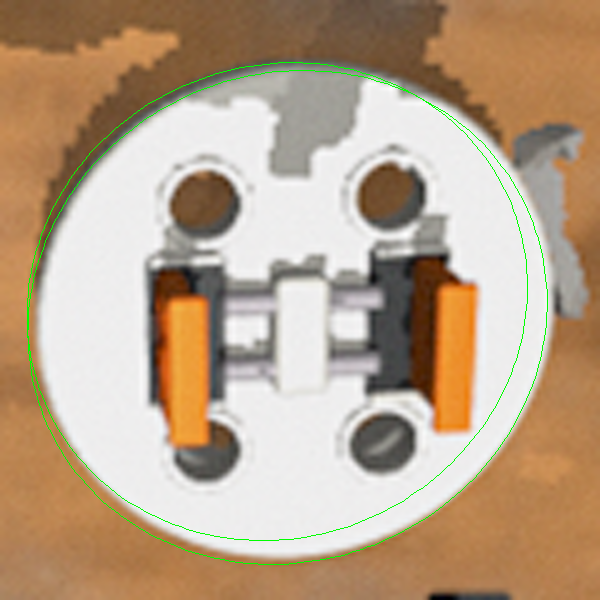

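View pics/o2.png

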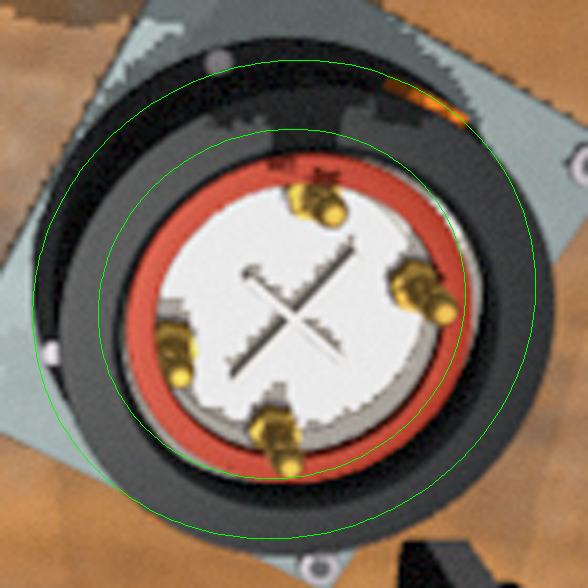

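The wrist views agree. The cover is at about (476.5, 73.3) with yaw 0.18. The studs centre on (433.6, 248.3) with yaw −0.554, and the four-stud fit residual is at most 0.3 mm. The close crop shows the chosen disc is light grey with orange grips. Next is the grasp.

```bash
python3 - <<'E'
from h import *
y=0.18+np.pi/2; c=[476.4,73.3]
ctrl.move_to([*c,80],down(y))
snap("wrist","w_pre.png")
ctrl.movel([*c,40],vel=120); print(ctrl.read_ft_force())
ctrl.movel([*c,19],vel=60); print(ctrl.read_ft_force(),ctrl.read_tool_pos())
ctrl.clamp(50); print(ctrl.read_width(),ctrl.read_ft_force(),ctrl.read_tool_pos())
snap("wrist","w_grip.png")
ctrl.movel([*c,45],vel=80); print(ctrl.read_width(),ctrl.read_ft_force(),ctrl.read_time_s())
ctrl.movel([*c,130],vel=200)
snap("wrist","w_lift.png");snap("scene","s_lift.png");print(ctrl.read_width(),ctrl.read_ft_force(),ctrl.read_time_s(),ctrl.read_eef_rot())
E
```

```text
[ 0.32486867  0.10206519 -0.57134397]
[-0.29109415 -0.25225903 -0.98154014] [476.11179261  73.23950198  18.59910692]
35.081382676874384 [-0.63000739  0.23280254 13.37008883] [476.71563388  73.30594452  20.58694969]
34.63395875558664 [ 0.15854307  0.11067453 -0.65003284] 7.975
34.65068224928424 [-1.47121236  0.51928234 -1.85280989] 8.65 [-3.13819146e+00 -8.81990235e-04  1.75072196e+00]
```

View pics/w_lift.png

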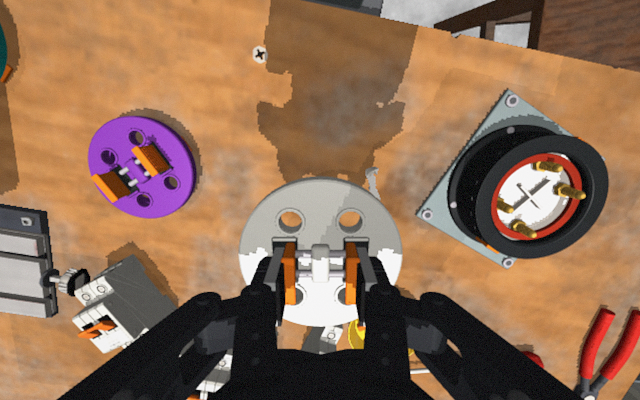

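View pics/w_grip.png

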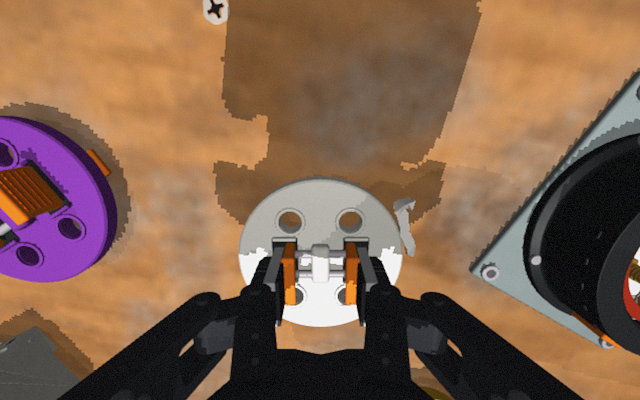

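```bash
python3 - <<'E'
import cv2
a=cv2.imread("pics/w_lift.png")[165:335,230:410]
cv2.imwrite("pics/e1.png",cv2.resize(a,None,fx=4,fy=4,interpolation=cv2.INTER_CUBIC))
from h import *
i=ctrl.camera_info("wrist");T=np.array(i["T_tool_cam"]);c=((i["fx"],i["fy"],i["cx"],i["cy"]),T[:3,:3],T[:3,3])
for z in (-2,0,2):
    print(z,[onz(c,p,z).round(1)[:2].tolist() for p in [(291,221),(349,221),(320,180),(320,325),(239,253),(402,253)]])
E
```

```text
-2 [[-15.4, -24.3], [15.0, -24.3], [-0.2, -46.3], [-0.2, 41.8], [-44.2, -5.7], [44.4, -5.7]]
0 [[-15.6, -23.6], [15.2, -23.6], [-0.2, -45.8], [-0.2, 43.5], [-44.8, -4.7], [45.0, -4.7]]
2 [[-15.8, -22.8], [15.4, -22.8], [-0.2, -45.4], [-0.2, 45.2], [-45.5, -3.6], [45.6, -3.7]]
```

View pics/e1.png

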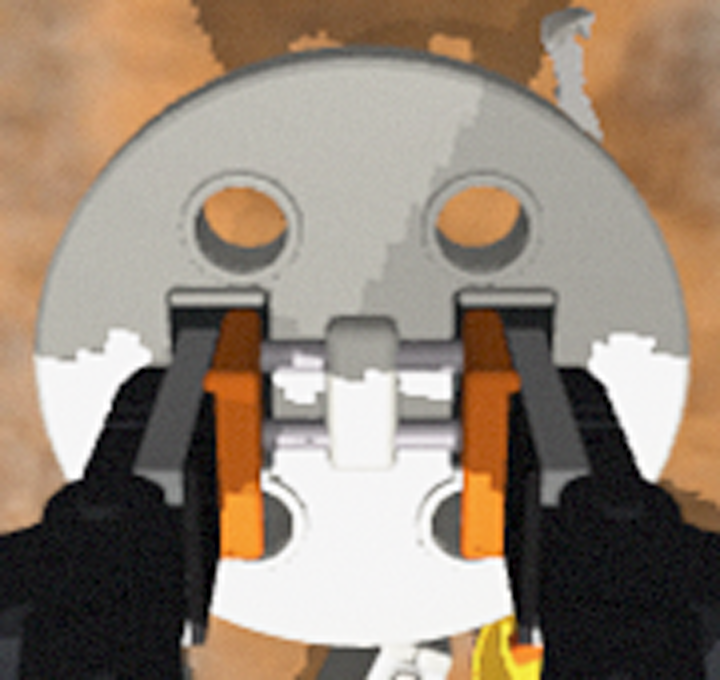

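```bash
python3 - <<'E'
from h import *
m=[433.6,248.3]; y=-0.554+np.pi/2
ctrl.move_to([*m,120],down(y)); ctrl.pause(0.2)
print(ctrl.read_tool_pos(),ctrl.read_eef_rot(),ctrl.read_ft_force())
ctrl.movel([*m,84],vel=120); ctrl.pause(.15)
snap("wrist","w_over.png"); f0=np.array(ctrl.read_ft_force()); print(f0,ctrl.read_tool_pos())
for z in (78,75,72,70,68,66,64):
    ctrl.movel([*m,z],vel=40); ctrl.pause(.1); f=np.array(ctrl.read_ft_force())-f0; print(z,f.round(1),np.array(ctrl.read_tool_pos()).round(1),np.round(ctrl.read_wrist_torque(),2))
    if abs(f[2])>12 or np.hypot(*f[:2])>12: print("stop");break
print(ctrl.read_time_s(),ctrl.read_width()); snap("scene","s1.png");snap("wrist","w1.png")
E
```

```text
[433.99923852 247.57891245 119.88413537] [-3.14156902e+00  1.60108692e-04  1.01565047e+00] [ 0.45855823  0.88026919 -0.03521595]
[-0.26584026 -0.19075211 -1.45681361] [434.17763957 248.45898696  84.73268284]
78 [0.7 0.1 1.1] [433.6 248.3  78. ] [-0.02 -0.04 -0.01]
75 [ 0.1  0.1 -0.3] [433.6 248.3  74.9] [-0.03  0.03 -0.01]
72 [0.6 0.3 0.1] [433.6 248.3  71.9] [ 0.   -0.03 -0.01]
70 [0.9 0.2 0.2] [433.6 248.3  70. ] [-0.01  0.02 -0.02]
68 [0.1 0.4 1.3] [433.6 248.3  68. ] [ 0.01  0.01 -0.1 ]
66 [-0.  -0.9  0.5] [433.6 248.3  66. ] [0.04 0.01 0.01]
64 [-0.3  0.5  1.1] [433.6 248.3  64. ] [-0.01  0.07 -0.03]
13.0333 34.763471693511846
```

View pics/w_over.png

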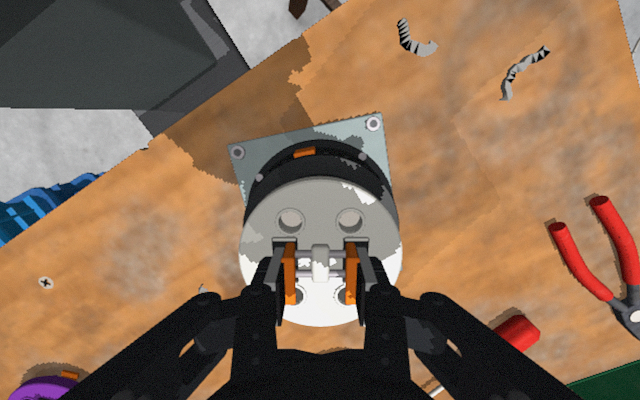

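View pics/w1.png

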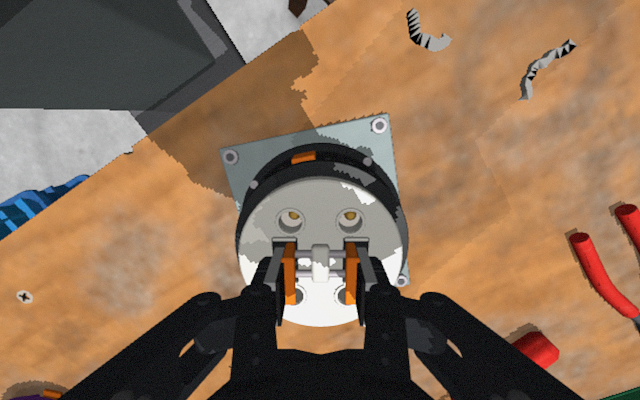

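The brass studs show in both visible holes, at (292,216) and (349,215), with no contact force. I'll press home.

```bash
python3 - <<'E'
from h import *
m=[433.6,248.3]; f0=np.array([-.2,0,-.5])
for z in np.arange(63,52,-.75):
    ctrl.movel([*m,z],vel=30); ctrl.pause(.1); f=np.array(ctrl.read_ft_force())-f0; p=np.array(ctrl.read_tool_pos()); print(z,f.round(1),p.round(1))
    if f[2]>26 or np.hypot(*f[:2])>15: print("stop");break
print(ctrl.read_time_s(),ctrl.read_width()); snap("wrist","w2.png")
E
```

```text
63.0 [-0.6  0.2 -1.3] [433.6 248.3  63. ]
62.25 [-0.7  0.  -0.5] [433.6 248.3  62.3]
61.5 [-0.1  0.9  3.6] [433.7 248.3  61.7]
60.75 [-0.3  0.2  3.1] [433.7 248.4  60.9]
60.0 [-0.   0.4  5.5] [433.7 248.3  60.1]
59.25 [-1.1 -0.3  6.1] [433.7 248.4  59.4]
58.5 [-0.4 -0.4  7.3] [433.7 248.3  58.8]
57.75 [-1.5 -0.2 12.2] [433.7 248.3  58.7]
57.0 [-2.4 -1.5 19.3] [433.7 248.4  58.7]
56.25 [-3.6 -1.5 25.9] [433.7 248.3  58.6]
55.5 [-4.5 -1.4 30.8] [433.8 248.3  58.6]
stop
16.9833 34.79209363976552
```

```bash
python3 - <<'E'
from h import *
m=[433.6,248.3]
ctrl.release(); ctrl.pause(.2)
print(ctrl.read_width(),ctrl.read_ft_force(),ctrl.read_tool_pos())
snap("wrist","w3.png")
ctrl.movel([*m,85],vel=100); ctrl.movel([*m,150],vel=150);ctrl.pause(.2)
c,_=snap("wrist","w4.png")
print([(x["pixel"],x["conf"],onz(c,x["pixel"],59.5)) for x in ctrl.tip_of("wrist","cover_center")])
print(ctrl.read_time_s(),ctrl.read_ft_force());snap("scene","s4.png")
a=cv2.imread("pics/s4.png")[200:300,260:380];cv2.imwrite("pics/s4c.png",cv2.resize(a,None,fx=5,fy=5,interpolation=cv2.INTER_CUBIC))
E
```

```text
85.66378981734482 [-0.42043784  0.39364091  0.54508014] [433.52967038 248.27742464  55.33798333]
[([319.6, 209.3], 0.83, array([432.64633383, 247.56538497,  59.5       ])), ([322.7, 205.2], 0.4, array([430.90750846, 251.73871479,  59.5       ]))]
19.1583 [0.29412063 0.32057265 0.59914915]
```

View pics/w4.png

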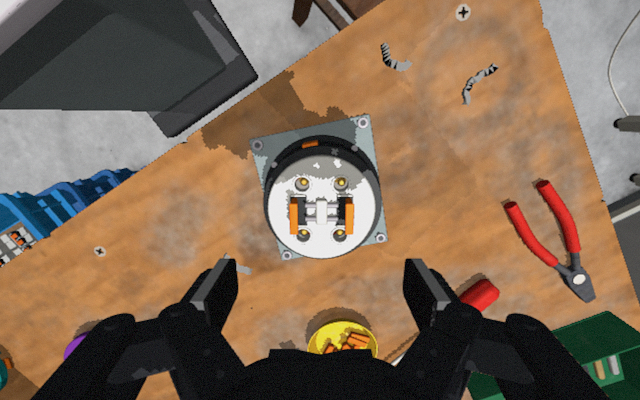

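View pics/s4c.png

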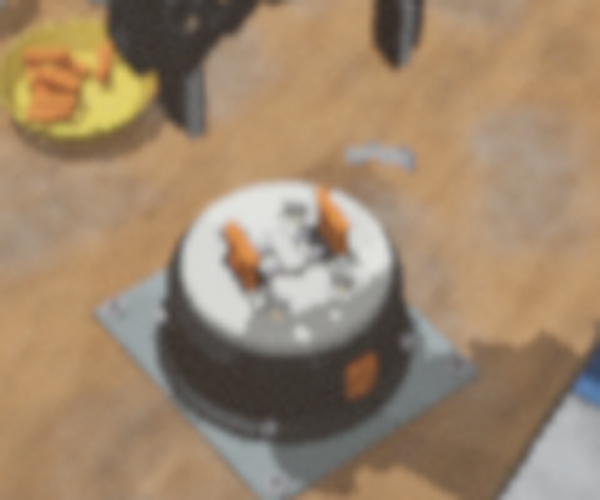

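```bash
python3 - <<'E'
from h import *
a=cv2.imread("pics/w4.png")[145:265,260:385];cv2.imwrite("pics/w4c.png",cv2.resize(a,None,fx=5,fy=5,interpolation=cv2.INTER_CUBIC))
c=cam("wrist");print(c[2])
ang=-0.554
for H in (11.5,13):
  for half in (25,21.5,19):
    P=[]
    for s in (1,-1):
      for dx in (12,-12):
        P.append([433.6+dx*np.cos(ang)-s*half*np.sin(ang),248.3+dx*np.sin(ang)+s*half*np.cos(ang),48+H+22])
    print(H,half,((proj(c,np.array(P))+.5-[260,145])*5).round(0).tolist())
E
```

```text
[366.78051647 289.49666125 291.68894345]
11.5 25 [[462.0, 440.0], [467.0, 295.0], [147.0, 439.0], [142.0, 295.0]]
11.5 21.5 [[440.0, 440.0], [445.0, 295.0], [169.0, 439.0], [165.0, 295.0]]
11.5 19 [[424.0, 440.0], [428.0, 295.0], [185.0, 439.0], [181.0, 295.0]]
13 25 [[463.0, 443.0], [469.0, 298.0], [146.0, 443.0], [141.0, 298.0]]
13 21.5 [[441.0, 443.0], [446.0, 298.0], [169.0, 443.0], [164.0, 298.0]]
13 19 [[425.0, 443.0], [429.0, 298.0], [184.0, 443.0], [180.0, 298.0]]
```

View pics/w4c.png

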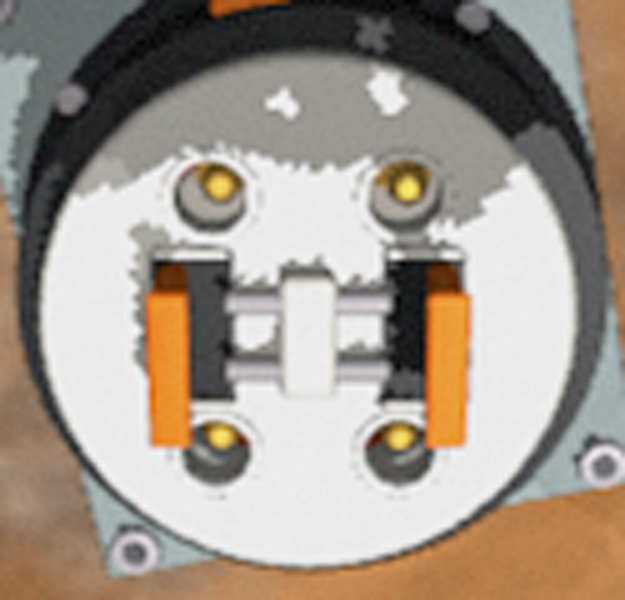

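```bash
python3 - <<'E'
from h import *
print(ctrl.read_width(),ctrl.read_tool_pos(),ctrl.read_time_s()); print(ctrl.finish_job())
E
```

```text
85.3212886206949 [433.22394276 248.14481327 149.28712564] 19.2083
the job is handed in; nothing more can be done
None
```

The cover is on the feed-through and, as far as my checks show, latched. I handed the job in at about 19 s of the 72 s allowed.

**What I did:** I chose the light-grey cover and left the purple and turquoise look-alikes alone. I pinched its tabs and turned it to the stud angle seen with the wrist camera, −0.554 rad in the world frame. The studs entered the holes without contact force. I then pressed the cover down until it bottomed on the seal and released it.

**What the checks showed:**
- **Seal:** The force rose from about 4 N to about 7 N over 3 mm of travel and then hit a hard stop, which matches the cover being right down. Pressing peaked at about 31 N.
- **Studs:** After release, the wrist picture shows a stud in each of the four holes.
- **Tabs:** The grips are sprung out to about 50 mm over their outer faces, so the tongues are fully out under the lip.
- **Robot:** The gripper is open, about 90 mm above the cover, and touching nothing.

**What did not fit or was not tested:**
- The gripper read 34.7 mm while pinching, where 38 mm was expected. It made no difference to the fit, and I did not find the cause.
- I did not tug on the cover, so the latch is confirmed only from the grip spread in the picture and the pressing depth.
- I made no separate check of the dish, tools or breakers. The arm's path kept clear of them.

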